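# Bring a row of vials forward to the stop of its rack lane

### The arm

A 6-joint arm with a two-finger parallel gripper is mounted at the origin on the work surface. World frame = base frame: x ahead of the robot, y to its left, z up, the work surface at z = 0. Lengths are in m, angles in rad, forces in N, time in s.
With the tool pointing down it reaches from about 0.325 to 1 m from the base axis. Payload 5.1 kg.
Tool frame: the origin (TCP) lies at the very end of the fingers, on their centre line; the grasp point (between the pads) lies 19 mm behind it (arm.hold_point_z is the distance from the TCP to the grasp point, in m); y points along the fingers, z is the direction in which the jaws open and shut, and the axes are right-handed (so a half turn about y gives the same grasp; the last joint's range is limited). The gripper opens to 85 mm and grips with 20 to 120 N. Pads are 22 mm wide; open, the fingers measure 114 mm over their backs; the gripper's body (76 mm by 85 mm) begins 54 mm behind the grasp point. The pads swing forward as they close: fully open they stand 13 mm farther back than shut.
Start: joints at [-1.38, 0.124, 1.65, -0, 1.367, -0.083], TCP at [0.176, -0.626, 0.231] pointing down, gripper open.
Joint ranges: [-2.61, 2.61], [-1.02, 2.33], [0.03, 2.71], [-1.35, 4.49], [0.32, 2.68], [-2.91, 2.91]. Speed limits (rad/s): [2.57, 2.57, 3.14, 3.14, 3.14, 3.14].

### API

Orientations are given as a rotation vector (axis times angle).
In Python, from cell import arm, cams gives the robot as it stands.
- The arm moves only by the tool move_arm, never from a script. Its argument "increments" is a list of rows, each an object of numbers: "dx", "dy", "dz": the shift along the tool's x, y, z scaled (see below); "wx", "wy", "wz": the turn, a rotation vector about the tool's x, y, z scaled (see below); "jaw": the opening, from 0 (shut) to 1 (fully open). In form: [{"dx": .., "dy": .., "dz": .., "wx": .., "wy": .., "wz": .., "jaw": ..}, ...]. A call has 1 to 12 rows; each row shifts and turns the pose as measured when the row begins, along the tool's axes as they then stand; what a row does not reach is not made up. The controller multiplies each number of a shift by 0.025 m and each number of a turn by 0.1 rad. A row lasts 1/12 s, in which the tool goes at most 41.7 mm and 7.16 degrees, less where a joint would pass 70% of its speed; a pose out of reach is approached as far as the arm can. A call with a number of a shift or a turn outside -1 to 1 is refused whole. A call with a gripper value outside its range is refused whole. The fingers move at their own pace and stop on an object; "grip_force" is the grip in N (left out, the last holds). Time passes only in rows, so rows that do not move let the fingers close. It gives the time, the measured TCP pose, the force and the opening at its end, in the units of the state.
- arm.state(): the state, without advancing time (a new reading comes with each control period).
- cams.grab_frame(name): name is "scene" or "side" or "wrist"; returns the picture (400x640x3 uint8, blue, green, red); there is no depth.
- cams.get_calibration(name): a dict with "mtx" (3x3 intrinsics, pixels), "R" (3x3) and "t" (3): a world point X has camera coordinates R X + t; the wrist camera has in their place "T_tool_cam" (4x4, takes a point from camera to tool coordinates, whose origin is the TCP and whose axes are the tool frame's). Camera axes: x right, y down, z forward; pixel columns grow to the right and rows downward; lengths in m; the calibration is good to about 2 mm. A picture is of the moment at which its call begins: read the wrist's pose just before it. get_calibration takes no time and is no camera call.
- arm.finish_job(): hands the job in, once; it reports no verdict.
The state is a dict: "time": time; "qpos": joint angles; "joint_vel": joint speeds; "effort": joint torques, N m; "tool_pos": TCP position; "ee_rot": TCP orientation; "ft_force": force on the tool from outside, world axes, zero at the start; "torque": the same for the moment, N m; "grip_width": opening from 0.0 (shut) to 1.0 (fully open).
Only numpy, scipy, OpenCV 4.12 (cv2) and the standard library are available. Lean on these libraries where they do the work, as an engineer would, in place of code of your own. Each camera call takes 0.05 s, during which the arm holds its last target.

### The job

In the three-lane vial rack, one row of five vials has been left standing back from the end stop of its lane. Push the row gently along the lane from behind with the fingertips, all five together, until the first vial is up against the stop and the row is closed up; do not lift or tip any vial, and leave the vials in the other lanes and everything else on the counter as they are.

Things in the scene. Friction and masses are not known exactly. Their poses are not given: they have to be found in the camera images.
- lane_a: lane of the set-back row: fixed white plastic channel, one of three alike, 46 mm apart, side by side on the rack. Origin: on its centre line at its underside; x along the lane to its end stop, z up. Lane floor 4 mm above the origin. Guide walls 3 mm thick, 32.5 mm apart inside, top 12 mm above the lane floor. Open end (no wall) at x = -160 mm. Which of the three places it has changes.
- stop_a (a point): end stop of lane_a: the foot of its inner face, on the centre line at lane floor height, 150 mm along the lane's x from its origin. Upright wall 5 mm thick, 28 mm high above the lane floor, as wide as the lane
- rack: grey board 336 x 150 x 10 mm, fixed on the counter, that carries the three lanes (side ribs 22 mm high); it stands elsewhere and turned differently each time. Origin: centre of its underside; x along the lanes to the stops
- lane_b: a neighbouring lane, same shape and axes; three vials stand in it, already at its end stop
- lane_c: the third lane, same shape and axes; two vials stand in it, already at its end stop
- v1: first vial of the set-back row, nearest the stop: glass vial, paper label, crimped cap; straight body 30 mm diameter, 41 mm high, 57 mm in all, about 30 to 60 g, upright on the lane floor. Origin: centre of its underside, z up. At home, touching the stop, it is at x = +135 mm in the lane; it starts 50 to 120 mm short of that
- v2: vial 2 of the set-back row, same as v1, standing just behind and touching vial 1
- v3: vial 3 of the set-back row, same as v1, standing just behind and touching vial 2
- v4: vial 4 of the set-back row, same as v1, standing just behind and touching vial 3
- v5: vial 5 of the set-back row, same as v1, standing just behind and touching vial 4; the last of the row, with open lane behind it
- w1: vial like v1 standing at home in lane_b; leave it alone. Origin: centre of its underside
- w2: vial like v1 standing at home in lane_b; leave it alone. Origin: centre of its underside
- w3: vial like v1 standing at home in lane_b; leave it alone. Origin: centre of its underside
- u1: vial like v1 standing at home in lane_c; leave it alone. Origin: centre of its underside
- u2: vial like v1 standing at home in lane_c; leave it alone. Origin: centre of its underside
- gel: green hand-gel pump bottle, 64 mm diameter, 172 mm high, standing off the rack's open end; leave it alone. Origin: centre of its underside
- antiseptic: small white antiseptic bottle with a pointed cap, 44 mm diameter, 86 mm high, standing beside the rack; leave it alone. Origin: centre of its underside
- forceps: steel dressing forceps, 125 mm long, about 20 mm wide and 7 mm high, lying flat on the counter beside the rack; leave it alone. Origin: middle of its underside
- kidney_dish: steel kidney dish, about 80 x 190 mm and 40 mm high, lying off the rack's stop end; leave it alone. Origin: middle of its underside

How it is judged:
At the end, for the whole second after the job is handed in: All five vials stand upright at rest on the floor of their lane, closed up against the end stop (first vial within 3 mm of touching it, the others within 4 to 6 mm of their closed-up places); the vials in the other lanes are within 10 mm of where they were (x of v1 in the frame of lane_a above 0.132 m and z of each of v1, v2, v3, v4, v5 in the frame of lane_a below 0.008 m and y of v1 in the frame of lane_a between -0.006 and 0.006 m and angle between each of v1, v2, v3, v4, v5's own z axis and vertical below 0.08 rad and linear speed of each of v1, v2, v3, v4, v5 below 0.01 m/s and x of v2 in the frame of lane_a above 0.1012 m and y of v2 in the frame of lane_a between -0.006 and 0.006 m and x of v3 in the frame of lane_a above 0.0704 m and y of v3 in the frame of lane_a between -0.006 and 0.006 m and x of v4 in the frame of lane_a above 0.0396 m and y of v4 in the frame of lane_a between -0.006 and 0.006 m and x of v5 in the frame of lane_a above 0.0088 m and y of v5 in the frame of lane_a between -0.006 and 0.006 m and distance of each of w1, w2, w3, u1, u2 from where it was at the start of the episode below 0.01 m and angle between each of w1, w2, w3, u1, u2's own z axis and vertical below 0.15 rad).
It fails at once if a vial of the row is lifted off its lane (more than 10 mm) or tipped (more than about 20 degrees) (z of any of v1, v2, v3, v4, v5 in the frame of lane_a above 0.014 m or angle between any of v1, v2, v3, v4, v5's own z axis and vertical above 0.35 rad).
It fails at once if the row is torn apart on the way (its first and last vials more than 140 mm apart; touching they are 120 mm apart) (distance between v1 and v5 above 0.14 m).
It fails at once if a vial is rammed (more than 60 N from the fingers) (contact force between the fingers and v1 above 60 N or contact force between the fingers and v2 above 60 N or contact force between the fingers and v3 above 60 N or contact force between the fingers and v4 above 60 N or contact force between the fingers and v5 above 60 N).
It fails at once if a vial in another lane is moved more than 10 mm or tipped (distance of any of w1, w2, w3, u1, u2 from where it was at the start of the episode above 0.01 m or angle between any of w1, w2, w3, u1, u2's own z axis and vertical above 0.35 rad).
It fails at once if the gel bottle, antiseptic bottle, kidney dish or forceps is moved more than 15 mm or tipped (distance of any of gel, antiseptic, kidney_dish, forceps from where it was at the start of the episode above 0.015 m or angle between any of gel, antiseptic, kidney_dish, forceps's own z axis and vertical above 0.3 rad).
It also fails if it takes over 40 s, if anything falls off the work surface, if the arm or the gripper's body presses on something with over 40 N, if the wrist force passes 120 N, or if a joint passes its speed limit or range.

## Working session

There is one attempt and no reset: what is moved stays moved. The work goes in short steps, Python scripts to look and compute and a tool call to move; the robot and the scene stay as the last step left them, time stands still between calls to the robot, and variables do not carry over. Pictures are saved under pics/ and viewed, and the job is handed in when it is done.

Besides the shell and the picture viewer there is one more tool, called after "Request:" in YAML: its name, and indented under it one key for each argument. move_arm: Moves the arm, as the interface text tells. Shifts and turns lie within -1 to 1; 1 stands for 0.025 m of shift or 0.1 rad of turn. Its arguments: {"type":"object","properties":{"increments":{"type":"array","items":{"type":"object","properties":{"dx":{"type":"number","minimum":-1,"maximum":1},"dy":{"type":"number","minimum":-1,"maximum":1},"dz":{"type":"number","minimum":-1,"maximum":1},"wx":{"type":"number","minimum":-1,"maximum":1},"wy":{"type":"number","minimum":-1,"maximum":1},"wz":{"type":"number","minimum":-1,"maximum":1},"jaw":{"type":"number"}}}},"grip_force":{"type":"number"}},"required":["increments"]}

```bash
mkdir -p pics; ls; python3 - <<'E'
from cell import arm,cams
import cv2
s=arm.state();print({k:s[k] for k in('time','tool_pos','ee_rot','ft_force','grip_width')})
for n in("scene","side","wrist"):
    cv2.imwrite(f"pics/{n}0.png",cams.grab_frame(n)); print(n,cams.get_calibration(n))
E
```

```text
pics
{'time': 0.0, 'tool_pos': array([ 0.17562321, -0.62518537,  0.23005031]), 'ee_rot': array([-0.28599572,  2.07715139, -2.07276007]), 'ft_force': array([ 0.11446523, -0.31134068, -0.12233587]), 'grip_width': 0.9987940084977439}
scene {'mtx': array([[458.3327094 ,   0.        , 319.69466074],
       [  0.        , 458.3327094 , 208.14349586],
       [  0.        ,   0.        ,   1.        ]]), 'R': array([[-0.78751751,  0.61624567,  0.00757917],
       [ 0.34527338,  0.45135454, -0.82283982],
       [-0.51049237, -0.64538388, -0.56822283]]), 't': array([ 0.4698118 , -0.15924959,  1.33429603])}
side {'mtx': array([[422.62862385,   0.        , 322.63538029],
       [  0.        , 422.62862385, 194.74660605],
       [  0.        ,   0.        ,   1.        ]]), 'R': array([[-0.73193928, -0.68135975,  0.00371314],
       [-0.45582327,  0.48559544, -0.74593714],
       [ 0.50644846, -0.54767323, -0.666006  ]]), 't': array([0.41339946, 0.28590306, 0.7332274 ])}
wrist {'mtx': array([[312.67779669,   0.        , 318.26230485],
       [  0.        , 312.67779669, 199.55329349],
       [  0.        ,   0.        ,   1.        ]]), 'T_tool_cam': array([[-9.42307962e-05,  9.63034771e-01,  2.69377099e-01,
        -6.84600566e-02],
       [ 3.40361195e-04, -2.69377053e-01,  9.63034728e-01,
        -1.42495606e-01],
       [ 9.99999938e-01,  1.82433041e-04, -3.02396052e-04,
         3.45343246e-04],
       [ 0.00000000e+00,  0.00000000e+00,  0.00000000e+00,
         1.00000000e+00]])}
```

View pics/scene0.png

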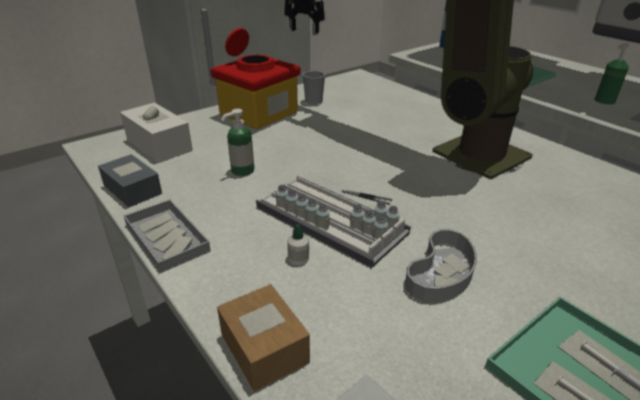

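View pics/side0.png

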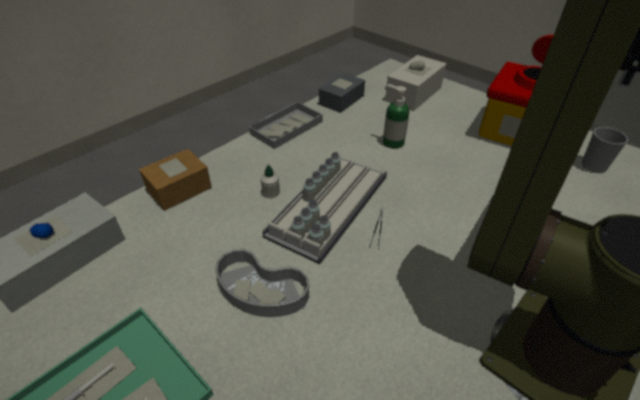

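View pics/wrist0.png

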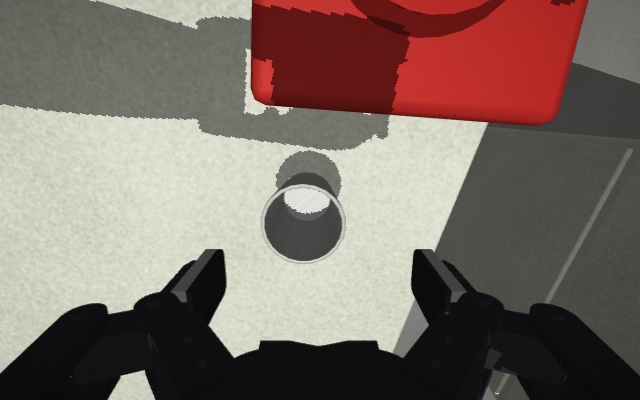

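The scene view shows the rack around (335,220) with the row of five near (300,205). The gel bottle is off its open end and the dish off its stop end. I'll zoom in to measure.

```bash
python3 - <<'E'
import cv2
a=cv2.imread('pics/scene0.png')[165:275,245:420]; cv2.imwrite('pics/sc_z.png',cv2.resize(a,None,fx=4.5,fy=4.5,interpolation=cv2.INTER_CUBIC))
a=cv2.imread('pics/side0.png')[140:270,250:400]; cv2.imwrite('pics/si_z.png',cv2.resize(a,None,fx=4.5,fy=4.5,interpolation=cv2.INTER_CUBIC))
E
```

```text
(no output)
```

View pics/sc_z.png

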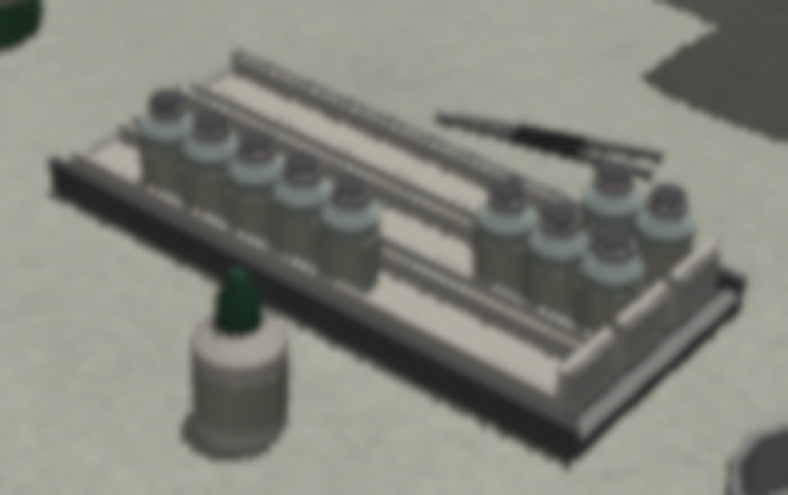

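View pics/si_z.png

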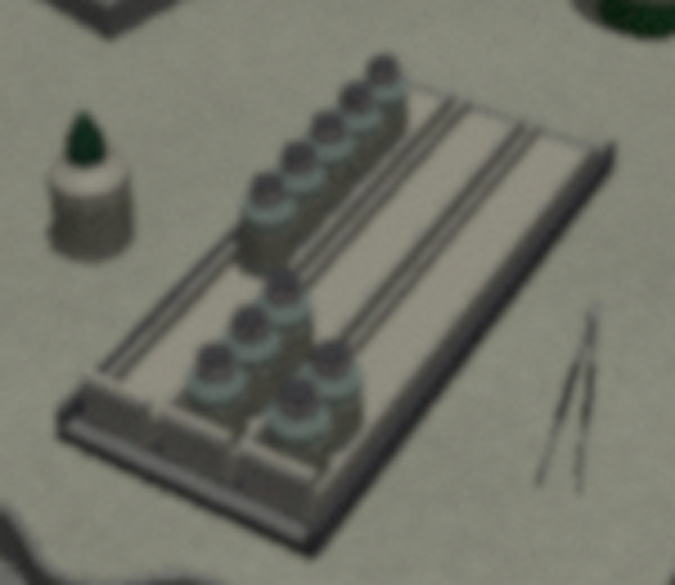

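```bash
cat > h.py <<'E'
import numpy as np, cv2
from cell import arm,cams
def cast(n,p,z):
    c=cams.get_calibration(n);R,t=c['R'],c['t']
    d=R.T@np.linalg.inv(c['mtx'])@np.array([p[0],p[1],1.]); o=-R.T@t
    return o+d*(z-o[2])/d[2]
E
python3 - <<'E'
from h import *
sc=[(167,98),(212,122),(258,145),(303,165),(352,188),(510,188),(560,214),(613,240),(613,175),(668,198)]
si=[(384,66),(357,97),(328,127),(299,158),(268,185),(286,285),(252,322),(215,360),(332,355),(299,395)]
N="v5 v4 v3 v2 v1 w3 w2 w1 u2 u1".split()
P=[]
for n,a,b in zip(N,sc,si):
    A=cast('scene',(a[0]/4.5+245-.4,a[1]/4.5+165-.4),.068);B=cast('side',(b[0]/4.5+250-.4,b[1]/4.5+140-.4),.068)
    P.append((A+B)/2);print(n,A.round(4),B.round(4))
P=np.array(P)
for i,j in((0,4),(5,7),(8,9)):
    d=P[j]-P[i];print(np.degrees(np.arctan2(d[1],d[0])),np.linalg.norm(d))
for n,p,z in(('scene',(575,460),0),('scene',(745,285),.02),('scene',(55,160),.022),('scene',(237,55),.026),('side',(315,550),0),('side',(60,430),0),('side',(612,148),.022)):
    o=(245,165) if n=='scene' else (250,140)
    print(n,p,cast(n,(p[0]/4.5+o[0],p[1]/4.5+o[1]),z).round(4))
s0=cast('side',(395,145),0);print('gel',s0,cast('scene',(241,172),0))
E
```

```text
v5 [ 0.622  -0.1094  0.068 ] [ 0.6238 -0.1085  0.068 ]
v4 [ 0.6169 -0.077   0.068 ] [ 0.6156 -0.077   0.068 ]
v3 [ 0.611  -0.0461  0.068 ] [ 0.6091 -0.0467  0.068 ]
v2 [ 0.6042 -0.0186  0.068 ] [ 0.6022 -0.0169  0.068 ]
v1 [0.5975 0.0113 0.068 ] [0.5986 0.0102 0.068 ]
w3 [0.5376 0.0571 0.068 ] [0.539  0.0587 0.068 ]
w2 [0.5335 0.0875 0.068 ] [0.5328 0.0885 0.068 ]
w1 [0.5283 0.1176 0.068 ] [0.5274 0.1186 0.068 ]
u2 [0.4907 0.079  0.068 ] [0.4897 0.0787 0.068 ]
u1 [0.4837 0.109  0.068 ] [0.4831 0.1081 0.068 ]
101.73069967894675 0.12220371572066083
99.82359563257101 0.06108348336184002
102.9667715153445 0.030430365326868995
scene (575, 460) [0.5902 0.1658 0.    ]
scene (745, 285) [0.4541 0.1396 0.02  ]
scene (55, 160) [ 0.6634 -0.1543  0.022 ]
scene (237, 55) [ 0.5285 -0.1782  0.026 ]
side (315, 550) [0.4523 0.129  0.    ]
side (60, 430) [0.5972 0.1603 0.    ]
side (612, 148) [ 0.5162 -0.1857  0.022 ]
gel [ 0.58855063 -0.3301108   0.        ] [ 0.60874116 -0.32874     0.        ]
```

```bash
python3 - <<'E'
from h import *
from scipy.spatial.transform import Rotation as R
s=arm.state();M=R.from_rotvec(s['ee_rot']).as_matrix();print(M.round(3))
a=np.radians(101.7);l=np.array([np.cos(a),np.sin(a),0]);print('lane',l)
# desired: y down, option x=lane or z=lane (+/-)
for nm,x in(('x=+lane',l),('x=-lane',-l),('z=lane',np.cross([0,0,-1],l)),('z=-lane',-np.cross([0,0,-1],l))):
    D=np.c_[x,[0,0,-1],np.cross(x,[0,0,-1])]
    print(nm,R.from_matrix(M.T@D).as_rotvec().round(3),D.round(2).tolist())
E
```

```text
[[-0.963 -0.     0.27 ]
 [-0.27   0.002 -0.963]
 [-0.    -1.    -0.002]]
lane [-0.2027873   0.97922281  0.        ]
x=+lane [1.00e-03 1.64e+00 1.00e-03] [[-0.2, 0.0, -0.98], [0.98, 0.0, -0.2], [0.0, -1.0, -0.0]]
x=-lane [ 1.000e-03 -1.501e+00 -1.000e-03] [[0.2, 0.0, 0.98], [-0.98, 0.0, 0.2], [-0.0, -1.0, 0.0]]
z=lane [-0.000e+00 -3.072e+00 -3.000e-03] [[0.98, 0.0, -0.2], [0.2, 0.0, 0.98], [0.0, -1.0, 0.0]]
z=-lane [ 0.002  0.07  -0.   ] [[-0.98, 0.0, 0.2], [-0.2, 0.0, -0.98], [-0.0, -1.0, 0.0]]
```

Request:
move_arm:
  increments:
    - {"dx": -1, "dz": -0.6, "jaw": 0}
    - {"dx": -1, "dz": -0.6, "jaw": 0}
    - {"dx": -1, "dz": -0.6, "jaw": 0}
    - {"dx": -1, "dz": -0.6, "jaw": 0}
    - {"dx": -1, "dz": -0.6, "jaw": 0}
    - {"dx": -1, "dz": -0.6, "jaw": 0}
    - {"dx": -1, "dz": -0.6, "jaw": 0}
    - {"dx": -1, "dz": -0.6, "jaw": 0}
    - {"dx": -1, "dz": -0.6, "jaw": 0}
    - {"dx": -1, "dz": -0.6, "jaw": 0}
    - {"dx": -1, "dz": -0.6, "jaw": 0}
    - {"dx": -1, "dz": -0.6, "jaw": 0}

```text
invalid input
```

Request:
move_arm:
  increments:
    - {"wy": -1, "jaw": 0}
    - {"wy": -1, "jaw": 0}
    - {"wy": -1, "jaw": 0}
    - {"wy": -1, "jaw": 0}
    - {"wy": -1, "jaw": 0}
    - {"wy": -1, "jaw": 0}
    - {"wy": -1, "jaw": 0}
    - {"wy": -1, "jaw": 0}
    - {"wy": -1, "jaw": 0}
    - {"wy": -1, "jaw": 0}
    - {"wy": -1, "jaw": 0}
    - {"wy": -1, "jaw": 0}

```text
invalid input
```

```bash
cat >> h.py <<'E'
from scipy.spatial.transform import Rotation as R
A=np.radians(101.7);L=np.array([np.cos(A),np.sin(A),0])
V5=np.array([.6229,-.109,0])
def rep(tgt=None):
    s=arm.state();M=R.from_rotvec(s['ee_rot']).as_matrix();p=s['tool_pos']
    D=np.c_[-L,[0,0,-1],np.cross(-L,[0,0,-1])]
    print('t',s['time'],'p',p.round(4),'q',s['qpos'].round(2),'F',s['ft_force'].round(1),'grip',s['grip_width'])
    print('turn units',(R.from_matrix(M.T@D).as_rotvec()/.1).round(2))
    d=p-V5;print('lane s',d@L,'lat',d[1]*L[0]-d[0]*L[1])
    if tgt is not None: print('shift units now-axes',(M.T@(np.array(tgt)-p)/.025).round(2),'final-axes',(D.T@(np.array(tgt)-p)/.025).round(2))
E
python3 -c "
from h import *
rep([.633,-.158,.23])"
```

```text
t 0.15 p [ 0.1756 -0.6253  0.2303] q [-1.38  0.12  1.65  0.    1.37 -0.08] F [-0.3 -0.2 -0.2] grip 1.0002677327741976
turn units [ 1.000e-02 -1.501e+01 -1.000e-02]
lane s -0.4148984461116677 lat 0.5426954158805073
shift units now-axes [-22.67   0.04 -13.05] final-axes [-1.459e+01  1.000e-02  2.171e+01]
```

Request:
move_arm:
  increments:
    - {"dx": -1, "dy": 0, "dz": -0.6, "wx": 0, "wy": 0, "wz": 0, "jaw": 0}
    - {"dx": -1, "dy": 0, "dz": -0.6, "wx": 0, "wy": 0, "wz": 0, "jaw": 0}

```text
time: 0.32
tool_pos: [0.2131, -0.5845, 0.229]
ee_rot: [-0.282, 2.081, -2.077]
ft_force: [1.8, 0.5, -0.3]
grip_width: 0.748
```

Request:
move_arm:
  increments:
    - {"dx": -1, "dy": 0, "dz": -0.6, "wx": 0, "wy": 0, "wz": 0, "jaw": 0}
    - {"dx": -1, "dy": 0, "dz": -0.6, "wx": 0, "wy": 0, "wz": 0, "jaw": 0}
    - {"dx": -1, "dy": 0, "dz": -0.6, "wx": 0, "wy": 0, "wz": 0, "jaw": 0}
    - {"dx": -1, "dy": 0, "dz": -0.6, "wx": 0, "wy": 0, "wz": 0, "jaw": 0}
    - {"dx": -1, "dy": 0, "dz": -0.6, "wx": 0, "wy": 0, "wz": 0, "jaw": 0}
    - {"dx": -1, "dy": 0, "dz": -0.6, "wx": 0, "wy": 0, "wz": 0, "jaw": 0}
    - {"dx": -1, "dy": 0, "dz": -0.6, "wx": 0, "wy": 0, "wz": 0, "jaw": 0}
    - {"dx": -1, "dy": 0, "dz": -0.6, "wx": 0, "wy": 0, "wz": 0, "jaw": 0}
    - {"dx": -1, "dy": 0, "dz": -0.6, "wx": 0, "wy": 0, "wz": 0, "jaw": 0}
    - {"dx": -1, "dy": 0, "dz": -0.6, "wx": 0, "wy": 0, "wz": 0, "jaw": 0}

```text
time: 1.15
tool_pos: [0.4207, -0.3619, 0.2249]
ee_rot: [-0.279, 2.091, -2.074]
ft_force: [-0.7, -1.3, 0.3]
grip_width: -0.006
```

Request:
move_arm:
  increments:
    - {"dx": 0, "dy": 0, "dz": 0, "wx": 0, "wy": -1, "wz": 0, "jaw": 0}
    - {"dx": 0, "dy": 0, "dz": 0, "wx": 0, "wy": -1, "wz": 0, "jaw": 0}
    - {"dx": 0, "dy": 0, "dz": 0, "wx": 0, "wy": -1, "wz": 0, "jaw": 0}
    - {"dx": 0, "dy": 0, "dz": 0, "wx": 0, "wy": -1, "wz": 0, "jaw": 0}
    - {"dx": 0, "dy": 0, "dz": 0, "wx": 0, "wy": -1, "wz": 0, "jaw": 0}
    - {"dx": 0, "dy": 0, "dz": 0, "wx": 0, "wy": -1, "wz": 0, "jaw": 0}
    - {"dx": 0, "dy": 0, "dz": 0, "wx": 0, "wy": -1, "wz": 0, "jaw": 0}
    - {"dx": 0, "dy": 0, "dz": 0, "wx": 0, "wy": -1, "wz": 0, "jaw": 0}
    - {"dx": 0, "dy": 0, "dz": 0, "wx": 0, "wy": -1, "wz": 0, "jaw": 0}
    - {"dx": 0, "dy": 0, "dz": 0, "wx": 0, "wy": -1, "wz": 0, "jaw": 0}
    - {"dx": 0, "dy": 0, "dz": 0, "wx": 0, "wy": -1, "wz": 0, "jaw": 0}
    - {"dx": 0, "dy": 0, "dz": 0, "wx": 0, "wy": -1, "wz": 0, "jaw": 0}

```text
time: 2.15
tool_pos: [0.4236, -0.353, 0.2198]
ee_rot: [-1.187, 1.252, -1.222]
ft_force: [0.1, 0.0, -0.0]
grip_width: -0.0
```

```bash
python3 -c "
from h import *
rep([.633,-.158,.23])"
```

```text
t 2.15 p [ 0.4236 -0.353   0.2198] q [-0.79 -0.08  1.87  0.    1.36 -0.76] F [ 0.1  0.  -0. ] grip -0.0003171105962570791
turn units [ 0.08 -2.43 -0.16]
lane s -0.1985460348537613 lat 0.2446570695253049
shift units now-axes [-8.13 -0.37  8.06] final-axes [-5.94 -0.41  9.78]
```

Request:
move_arm:
  increments:
    - {"dx": 0, "dy": 0, "dz": 0, "wx": 0, "wy": -1, "wz": 0, "jaw": 0}
    - {"dx": 0, "dy": 0, "dz": 0, "wx": 0, "wy": -1, "wz": -0.1, "jaw": 0}
    - {"dx": -0.6, "dy": 0, "dz": 0.98, "wx": 0, "wy": -0.4, "wz": 0, "jaw": 0}
    - {"dx": -0.6, "dy": 0, "dz": 0.98, "wx": 0, "wy": 0, "wz": 0, "jaw": 0}
    - {"dx": -0.6, "dy": 0, "dz": 0.98, "wx": 0, "wy": 0, "wz": 0, "jaw": 0}
    - {"dx": -0.6, "dy": 0, "dz": 0.98, "wx": 0, "wy": 0, "wz": 0, "jaw": 0}
    - {"dx": -0.6, "dy": 0, "dz": 0.98, "wx": 0, "wy": 0, "wz": 0, "jaw": 0}
    - {"dx": -0.6, "dy": 0, "dz": 0.98, "wx": 0, "wy": 0, "wz": 0, "jaw": 0}
    - {"dx": -0.6, "dy": 0, "dz": 0.98, "wx": 0, "wy": 0, "wz": 0, "jaw": 0}
    - {"dx": -0.6, "dy": 0, "dz": 0.98, "wx": 0, "wy": 0, "wz": 0, "jaw": 0}
    - {"dx": -0.6, "dy": 0, "dz": 0.98, "wx": 0, "wy": 0, "wz": 0, "jaw": 0}
    - {"dx": -0.6, "dy": 0, "dz": 0.9, "wx": 0, "wy": 0, "wz": 0, "jaw": 0}

```text
time: 3.15
tool_pos: [0.6333, -0.1497, 0.2135]
ee_rot: [-1.305, 1.069, -1.042]
ft_force: [0.9, -0.3, 0.6]
grip_width: 0.003
```

```bash
python3 -c "
from h import *
rep([.633,-.158,.23])
cv2.imwrite('pics/w1.png',cams.grab_frame('wrist'))"
```

```text
t 3.15 p [ 0.6333 -0.1497  0.2135] q [-0.32  0.15  1.66  0.    1.36 -0.52] F [ 0.9 -0.3  0.6] grip 0.0030620209078680615
turn units [ 0.14  0.04 -0.1 ]
lane s -0.04195506152580289 lat -0.0018918110703857512
shift units now-axes [ 0.32 -0.66 -0.09] final-axes [ 0.32 -0.66 -0.08]
```

View pics/w1.png

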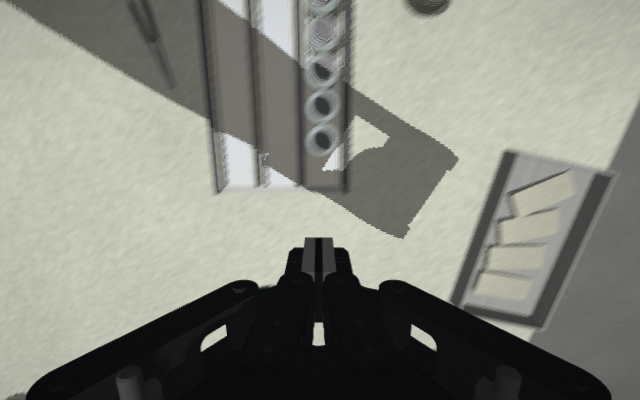

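```bash
cat >> h.py <<'E'
def wcast(p,z):
    s=arm.state();c=cams.get_calibration('wrist');T=c['T_tool_cam'];M=R.from_rotvec(s['ee_rot']).as_matrix()
    d=M@T[:3,:3]@np.linalg.inv(c['mtx'])@np.array([p[0],p[1],1.]);o=M@T[:3,3]+s['tool_pos']
    return o+d*(z-o[2])/d[2]
def ls(P):
    d=P-V5; return (d@L).round(4),(d[1]*L[0]-d[0]*L[1]).round(4)
E
python3 -c "
from h import *
for p in((321,138),(322,105),(323,70)): P=wcast(p,.071);print(P,ls(P))
# wall tops near open end
for p in((304,188),(346,188)): P=wcast(p,.026);print(P,ls(P))
for p in((304,100),(346,100)): P=wcast(p,.026);print(P,ls(P))"
python3 -c "
import cv2
a=cv2.imread('pics/w1.png')[0:270,190:410];cv2.imwrite('pics/w1z.png',cv2.resize(a,None,fx=2.2,fy=2.2,interpolation=2))"
```

```text
[ 0.62695548 -0.09958803  0.071     ] (np.float64(0.0084), np.float64(-0.0059))
[ 0.62180327 -0.07166806  0.071     ] (np.float64(0.0368), np.float64(-0.0065))
[ 0.61657441 -0.04361678  0.071     ] (np.float64(0.0653), np.float64(-0.0071))
[ 0.62077769 -0.15850308  0.026     ] (np.float64(-0.048), np.float64(0.0121))
[ 0.66523727 -0.14887044  0.026     ] (np.float64(-0.0476), np.float64(-0.0334))
[ 0.60276328 -0.06929433  0.026     ] (np.float64(0.043), np.float64(0.0117))
[ 0.64416951 -0.0604453   0.026     ] (np.float64(0.0432), np.float64(-0.0307))
```

View pics/w1z.png

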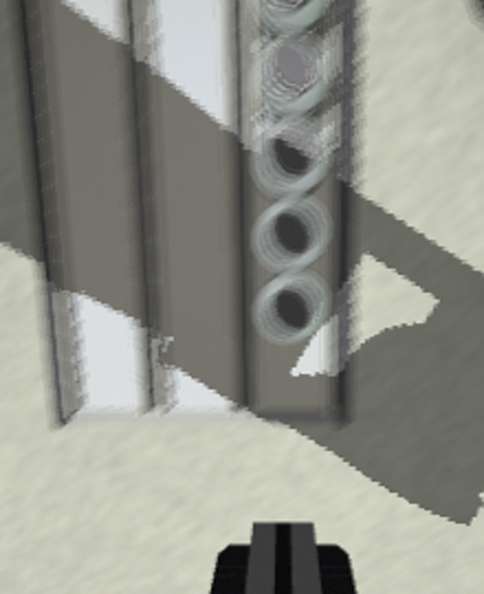

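The picture is blurred because the arm was still moving. I'll settle it and look again.

Request:
move_arm:
  increments:
    - {"dx": 0.3, "dy": 0, "dz": 0, "wx": 0.14, "wy": 0.04, "wz": -0.1, "jaw": 0}
    - {"dx": 0, "dy": 0, "dz": 0, "wx": 0, "wy": 0, "wz": 0, "jaw": 0}
    - {"dx": 0, "dy": 0, "dz": 0, "wx": 0, "wy": 0, "wz": 0, "jaw": 0}
    - {"dx": 0, "dy": 0, "dz": 0, "wx": 0, "wy": 0, "wz": 0, "jaw": 0}

```text
time: 3.53
tool_pos: [0.6372, -0.1529, 0.2112]
ee_rot: [-1.299, 1.054, -1.052]
ft_force: [-0.1, 0.1, 0.1]
grip_width: 0.002
```

```bash
python3 -c "
from h import *
rep([.633,-.158,.23])
f=cams.grab_frame('wrist');cv2.imwrite('pics/w2.png',f)
cv2.imwrite('pics/w2z.png',cv2.resize(f[0:270,190:410],None,fx=2.2,fy=2.2,interpolation=2))"
```

```text
t 3.5333 p [ 0.6372 -0.1529  0.2112] q [-0.32  0.15  1.66  0.    1.34 -0.53] F [-0.1  0.1  0.1] grip 0.002156307115199398
turn units [-0.01  0.05 -0.02]
lane s -0.04586682428765224 lat -0.005100145645239881
shift units now-axes [ 0.16 -0.75 -0.21] final-axes [ 0.17 -0.75 -0.21]
```

View pics/w2z.png

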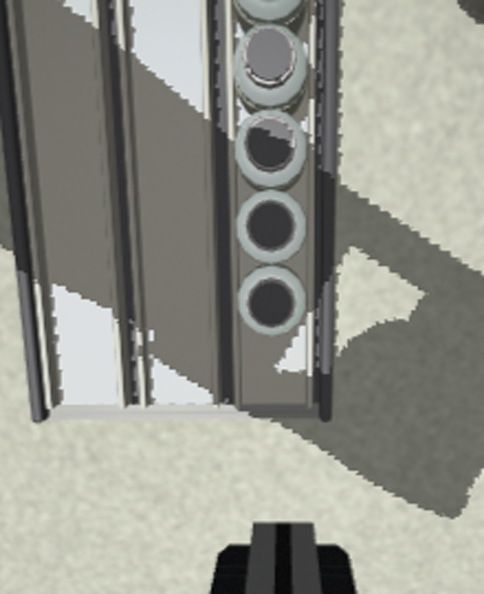

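```bash
python3 -c "
from h import *
for p in((313.2,137.3),(312.7,101.8),(312.3,66.4)): P=wcast(p,.071);print(P,ls(P))
q=lambda a,b:(a/2.2+190,b/2.2)
for p in(q(237,405),q(313,405),q(231,200),q(312,200)): P=wcast(p,.024);print(P,ls(P))
"
```

```text
[ 0.6233914  -0.10822396  0.071     ] (np.float64(0.0007), np.float64(-0.0006))
[ 0.61683117 -0.07878623  0.071     ] (np.float64(0.0308), np.float64(-0.0002))
[ 0.61073884 -0.05106763  0.071     ] (np.float64(0.0592), np.float64(0.0002))
[ 0.61724545 -0.16391026  0.024     ] (np.float64(-0.0526), np.float64(0.0167))
[ 0.65374308 -0.15617512  0.024     ] (np.float64(-0.0524), np.float64(-0.0206))
[ 0.59643251 -0.07096377  0.024     ] (np.float64(0.0426), np.float64(0.0182))
[ 0.63238996 -0.06332214  0.024     ] (np.float64(0.0428), np.float64(-0.0186))
```

Request:
move_arm:
  increments:
    - {"dx": 0, "dy": 1, "dz": -0.2, "wx": 0, "wy": 0, "wz": 0, "jaw": 0}
    - {"dx": 0, "dy": 1, "dz": 0, "wx": 0, "wy": 0, "wz": 0, "jaw": 0}
    - {"dx": 0, "dy": 1, "dz": 0, "wx": 0, "wy": 0, "wz": 0, "jaw": 0}
    - {"dx": 0, "dy": 1, "dz": 0, "wx": 0, "wy": 0, "wz": 0, "jaw": 0}
    - {"dx": 0, "dy": 1, "dz": 0, "wx": 0, "wy": 0, "wz": 0, "jaw": 0}
    - {"dx": 0, "dy": 0.6, "dz": 0, "wx": 0, "wy": 0, "wz": 0, "jaw": 0}
    - {"dx": 0, "dy": 0, "dz": 0, "wx": 0, "wy": 0, "wz": 0, "jaw": 0}
    - {"dx": 0, "dy": 0, "dz": 0, "wx": 0, "wy": 0, "wz": 0, "jaw": 0}

```text
time: 4.25
tool_pos: [0.6305, -0.162, 0.0711]
ee_rot: [-1.292, 1.055, -1.067]
ft_force: [-0.7, 0.9, -0.2]
grip_width: -0.002
```

```bash
python3 -c "
from h import *
rep([.6323,-.154,.032])
f=cams.grab_frame('wrist');cv2.imwrite('pics/w3.png',f)"
```

```text
t 4.25 p [ 0.6305 -0.162   0.0711] q [-0.33  0.26  1.77  0.    1.1  -0.53] F [-0.7  0.9 -0.2] grip -0.0016097042073807322
turn units [-0.08 -0.06  0.03]
lane s -0.05340197068390927 lat 0.003329366465539615
shift units now-axes [-0.3   1.56  0.12] final-axes [-0.3   1.56  0.14]
```

View pics/w3.png

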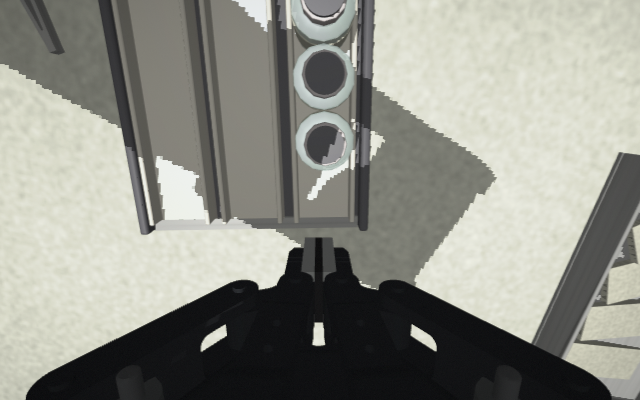

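Request:
move_arm:
  increments:
    - {"dx": -0.2, "dy": 0.6, "dz": 0.12, "wx": 0, "wy": 0, "wz": 0, "jaw": 0}
    - {"dx": -0.1, "dy": 0.6, "dz": 0, "wx": 0, "wy": 0, "wz": 0, "jaw": 0}
    - {"dx": 0, "dy": 0.1, "dz": 0, "wx": 0, "wy": 0, "wz": 0, "jaw": 0}
    - {"dx": 0, "dy": 0, "dz": 0, "wx": 0, "wy": 0, "wz": 0, "jaw": 0}

```text
time: 4.63
tool_pos: [0.6361, -0.1553, 0.0428]
ee_rot: [-1.287, 1.047, -1.076]
ft_force: [-0.1, 0.1, -1.0]
grip_width: -0.003
```

```bash
python3 -c "
from h import *
rep([.6323,-.154,.032])"
```

```text
t 4.6333 p [ 0.6361 -0.1553  0.0428] q [-0.32  0.3   1.78  0.    1.04 -0.52] F [-0.1  0.1 -1. ] grip -0.0030983027053800524
turn units [-0.17 -0.08  0.08]
lane s -0.047994491165484404 lat -0.0035430954091903773
shift units now-axes [-0.08  0.43 -0.15] final-axes [-0.08  0.43 -0.14]
```

Request:
move_arm:
  increments:
    - {"dx": 0, "dy": 0.4, "dz": -0.1, "wx": -0.15, "wy": -0.08, "wz": 0.1, "jaw": 0}
    - {"dx": 0, "dy": 0.1, "dz": 0, "wx": 0, "wy": 0, "wz": 0, "jaw": 0}
    - {"dx": 0, "dy": 0, "dz": 0, "wx": 0, "wy": 0, "wz": 0, "jaw": 0}

```text
time: 4.88
tool_pos: [0.6354, -0.156, 0.0316]
ee_rot: [-1.295, 1.054, -1.057]
ft_force: [0.9, -0.5, 0.2]
grip_width: 0.003
```

```bash
python3 -c "
from h import *
rep([.6323,-.154,.032])"
```

```text
t 4.8833 p [ 0.6354 -0.156   0.0316] q [-0.32  0.32  1.78  0.    1.04 -0.53] F [ 0.9 -0.5  0.2] grip 0.0030572204293142767
turn units [-0.04  0.02 -0.01]
lane s -0.04860183743445173 lat -0.002686509714741162
shift units now-axes [-0.11 -0.02 -0.1 ] final-axes [-0.11 -0.02 -0.1 ]
```

Request:
move_arm:
  increments:
    - {"dx": -0.2, "dy": 0, "dz": -0.08, "wx": 0, "wy": 0, "wz": 0, "jaw": 0}
    - {"dx": -0.2, "dy": 0, "dz": 0, "wx": 0, "wy": 0, "wz": 0, "jaw": 0}
    - {"dx": -0.2, "dy": 0, "dz": 0, "wx": 0, "wy": 0, "wz": 0, "jaw": 0}
    - {"dx": -0.2, "dy": 0, "dz": 0, "wx": 0, "wy": 0, "wz": 0, "jaw": 0}
    - {"dx": -0.2, "dy": 0, "dz": 0, "wx": 0, "wy": 0, "wz": 0, "jaw": 0}
    - {"dx": -0.2, "dy": 0, "dz": 0, "wx": 0, "wy": 0, "wz": 0, "jaw": 0}
    - {"dx": -0.2, "dy": 0, "dz": 0, "wx": 0, "wy": 0, "wz": 0, "jaw": 0}
    - {"dx": -0.2, "dy": 0, "dz": 0, "wx": 0, "wy": 0, "wz": 0, "jaw": 0}

```text
time: 5.55
tool_pos: [0.6254, -0.1147, 0.0334]
ee_rot: [-1.295, 1.051, -1.06]
ft_force: [0.4, -1.8, -1.2]
grip_width: -0.005
```

```bash
python3 -c "
from h import *
rep([.6039,-.017,.032])
cv2.imwrite('pics/w4.png',cams.grab_frame('wrist'))"
```

```text
t 5.55 p [ 0.6254 -0.1147  0.0334] q [-0.27  0.28  1.82  0.    1.03 -0.47] F [ 0.4 -1.8 -1.2] grip -0.0045603500369959015
turn units [-0.07  0.01  0.02]
lane s -0.006122499072408064 lat -0.0013016368902150164
shift units now-axes [-4.    0.05 -0.04] final-axes [-4.    0.05 -0.05]
```

View pics/w4.png

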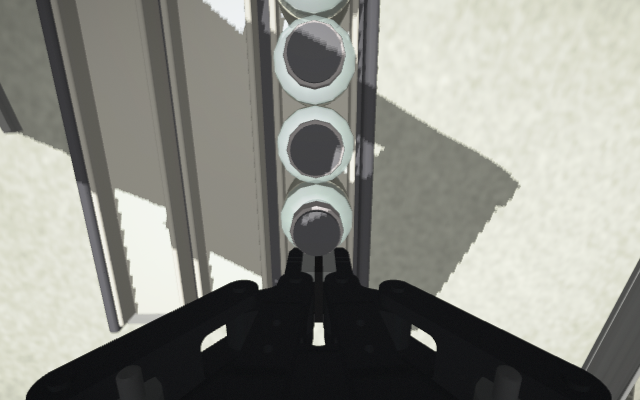

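```bash
python3 -c "
from h import *
for p in((318,230),(316,150),(315,53)): P=wcast(p,.071);print(P.round(4),ls(P))
f=cams.grab_frame('side');cv2.imwrite('pics/s5.png',cv2.resize(f[140:270,250:400],None,fx=4.5,fy=4.5,interpolation=2))
rep([.6039,-.017,.032])"
```

```text
[ 0.6193 -0.0869  0.071 ] (np.float64(0.0224), np.float64(-0.001))
[ 0.6128 -0.0592  0.071 ] (np.float64(0.0508), np.float64(-0.0002))
[ 0.6065 -0.0302  0.071 ] (np.float64(0.0805), np.float64(0.0001))
t 5.65 p [ 0.6253 -0.1142  0.0333] q [-0.27  0.28  1.82  0.    1.03 -0.47] F [ 0.8 -0.2 -1.1] grip 0.001686340364596557
turn units [-0.07  0.02  0.01]
lane s -0.005595037411130086 lat -0.001265216436722338
shift units now-axes [-3.98  0.05 -0.04] final-axes [-3.98  0.05 -0.05]
```

View pics/s5.png

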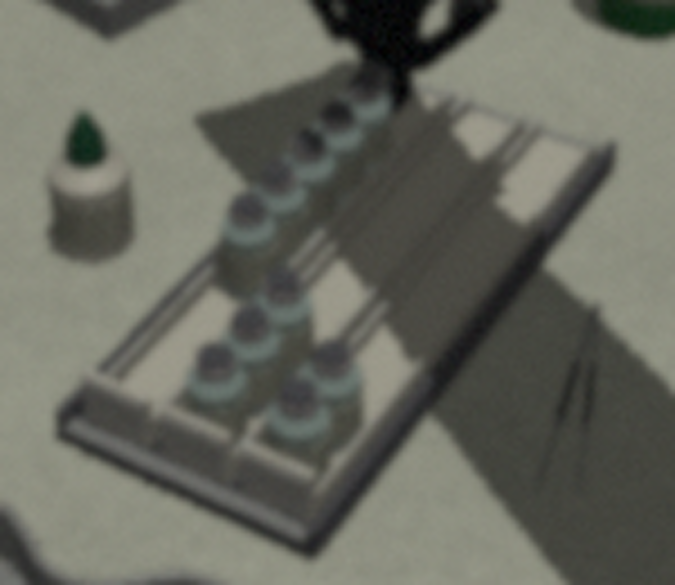

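Request:
move_arm:
  increments:
    - {"dx": -0.2, "dy": 0.04, "dz": -0.03, "wx": -0.07, "wy": 0, "wz": 0, "jaw": 0}
    - {"dx": -0.2, "dy": 0.02, "dz": -0.01, "wx": 0, "wy": 0, "wz": 0, "jaw": 0}
    - {"dx": -0.2, "dy": 0, "dz": 0, "wx": 0, "wy": 0, "wz": 0, "jaw": 0}
    - {"dx": -0.2, "dy": 0, "dz": 0, "wx": 0, "wy": 0, "wz": 0, "jaw": 0}
    - {"dx": -0.2, "dy": 0, "dz": 0, "wx": 0, "wy": 0, "wz": 0, "jaw": 0}
    - {"dx": -0.2, "dy": 0, "dz": 0, "wx": 0, "wy": 0, "wz": 0, "jaw": 0}
    - {"dx": -0.2, "dy": 0, "dz": 0, "wx": 0, "wy": 0, "wz": 0, "jaw": 0}
    - {"dx": -0.2, "dy": 0, "dz": 0, "wx": 0, "wy": 0, "wz": 0, "jaw": 0}
    - {"dx": -0.2, "dy": 0, "dz": 0, "wx": 0, "wy": 0, "wz": 0, "jaw": 0}
    - {"dx": -0.2, "dy": 0, "dz": 0, "wx": 0, "wy": 0, "wz": 0, "jaw": 0}

```text
time: 6.48
tool_pos: [0.6145, -0.0627, 0.0329]
ee_rot: [-1.301, 1.053, -1.06]
ft_force: [0.8, -2.0, -0.4]
grip_width: 0.001
```

```bash
python3 -c "
from h import *
rep([.6039,-.017,.032])"
```

```text
t 6.4833 p [ 0.6145 -0.0627  0.0329] q [-0.19  0.25  1.86 -0.    1.02 -0.39] F [ 0.8 -2.  -0.4] grip 0.0013284585585160629
turn units [-0.02  0.01  0.04]
lane s 0.047063292209253066 lat -0.001153076787438848
shift units now-axes [-1.88  0.03 -0.04] final-axes [-1.88  0.04 -0.04]
```

Request:
move_arm:
  increments:
    - {"dx": -0.2, "dy": 0.03, "dz": -0.03, "wx": 0, "wy": 0, "wz": 0, "jaw": 0}
    - {"dx": -0.2, "dy": 0, "dz": 0, "wx": 0, "wy": 0, "wz": 0, "jaw": 0}
    - {"dx": -0.2, "dy": 0, "dz": 0, "wx": 0, "wy": 0, "wz": 0, "jaw": 0}
    - {"dx": -0.2, "dy": 0, "dz": 0, "wx": 0, "wy": 0, "wz": 0, "jaw": 0}
    - {"dx": -0.2, "dy": 0, "dz": 0, "wx": 0, "wy": 0, "wz": 0, "jaw": 0}
    - {"dx": -0.1, "dy": 0, "dz": 0, "wx": 0, "wy": 0, "wz": 0, "jaw": 0}

```text
time: 6.98
tool_pos: [0.6077, -0.0328, 0.0325]
ee_rot: [-1.301, 1.052, -1.061]
ft_force: [-0.0, -1.5, 1.0]
grip_width: 0.001
```

```bash
python3 -c "
from h import *
rep([.6039,-.017,.032])
cv2.imwrite('pics/w6.png',cams.grab_frame('wrist'))
f=cams.grab_frame('side');cv2.imwrite('pics/s6.png',cv2.resize(f[140:270,250:400],None,fx=4.5,fy=4.5,interpolation=2))"
```

```text
t 6.9833 p [ 0.6077 -0.0328  0.0325] q [-0.14  0.23  1.89 -0.    1.02 -0.34] F [-0.  -1.5  1. ] grip 0.001132178142172687
turn units [-0.03  0.02  0.05]
lane s 0.07771440341394383 lat -0.0006211909505796989
shift units now-axes [-0.65  0.02 -0.02] final-axes [-0.65  0.02 -0.02]
```

View pics/s6.png

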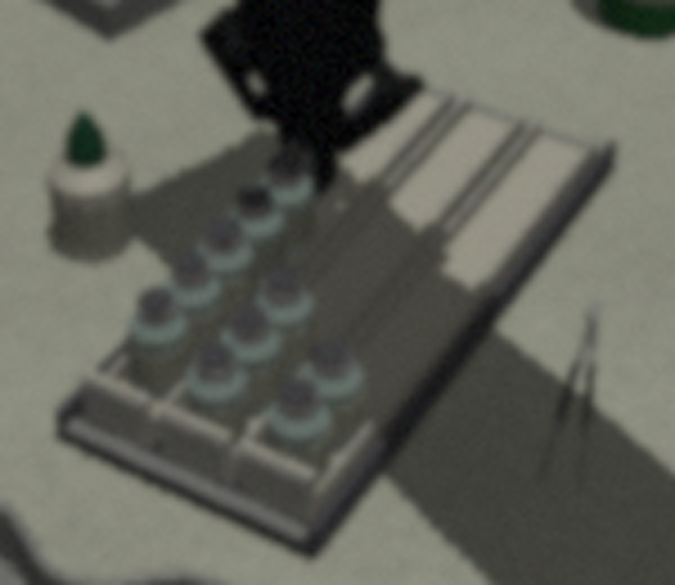

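View pics/w6.png

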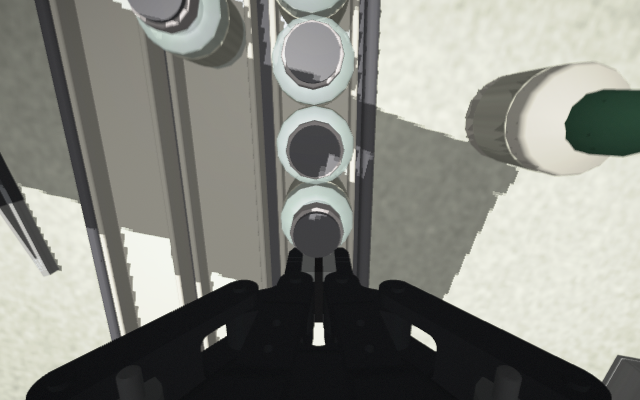

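The row is closed and upright, about 13 mm short. I'll continue slowly and watch the force.

Request:
move_arm:
  increments:
    - {"dx": -0.12, "dy": 0.01, "dz": -0.02, "wx": 0, "wy": 0, "wz": 0, "jaw": 0}
    - {"dx": -0.12, "dy": 0, "dz": 0, "wx": 0, "wy": 0, "wz": 0, "jaw": 0}
    - {"dx": -0.12, "dy": 0, "dz": 0, "wx": 0, "wy": 0, "wz": 0, "jaw": 0}

```text
time: 7.33
tool_pos: [0.6055, -0.0242, 0.0323]
ee_rot: [-1.301, 1.052, -1.062]
ft_force: [1.1, -3.1, 1.0]
grip_width: 0.0
```

Request:
move_arm:
  increments:
    - {"dx": -0.1, "dy": 0, "dz": 0, "wx": 0, "wy": 0, "wz": 0, "jaw": 0}

```text
time: 7.42
tool_pos: [0.605, -0.0216, 0.0323]
ee_rot: [-1.301, 1.052, -1.062]
ft_force: [1.0, -2.2, 0.3]
grip_width: 0.001
```

```bash
python3 -c "
from h import *
rep([.6039,-.017,.032])"
```

```text
t 7.4167 p [ 0.605  -0.0216  0.0323] q [-0.12  0.23  1.89 -0.    1.02 -0.33] F [ 1.  -2.2  0.3] grip 0.000720376227462797
turn units [-0.03  0.01  0.05]
lane s 0.08924689924780496 lat -0.0001760549710271564
shift units now-axes [-0.19  0.01 -0.  ] final-axes [-0.19  0.01 -0.  ]
```

Request:
move_arm:
  increments:
    - {"dx": -0.06, "dy": 0, "dz": 0, "wx": 0, "wy": 0, "wz": 0, "jaw": 0}

```text
time: 7.5
tool_pos: [0.6046, -0.0199, 0.0323]
ee_rot: [-1.301, 1.052, -1.062]
ft_force: [0.7, -2.4, 1.2]
grip_width: -0.004
```

Request:
move_arm:
  increments:
    - {"dx": -0.06, "dy": 0, "dz": 0, "wx": 0, "wy": 0, "wz": 0, "jaw": 0}

```text
time: 7.58
tool_pos: [0.6043, -0.0183, 0.0323]
ee_rot: [-1.301, 1.052, -1.062]
ft_force: [-0.1, -2.4, 1.0]
grip_width: -0.002
```

```bash
python3 -c "
from h import *
f=cams.grab_frame('side');cv2.imwrite('pics/s7.png',cv2.resize(f[140:270,250:400],None,fx=4.5,fy=4.5,interpolation=2))
rep()"
```

```text
t 7.6333 p [ 0.6042 -0.018   0.0323] q [-0.12  0.22  1.9  -0.    1.02 -0.32] F [ 1.1 -1.1  0.7] grip 0.0009609202995249399
turn units [-0.03  0.01  0.05]
lane s 0.09290961793358 lat -0.00017936819380167182
```

View pics/s7.png

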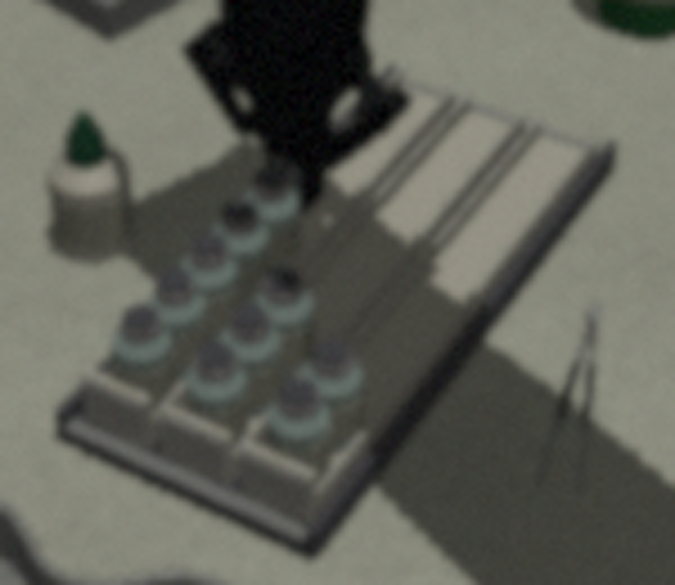

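Request:
move_arm:
  increments:
    - {"dx": -0.06, "dy": 0, "dz": 0, "wx": 0, "wy": 0, "wz": 0, "jaw": 0}

```text
time: 7.72
tool_pos: [0.6039, -0.0166, 0.0323]
ee_rot: [-1.301, 1.052, -1.062]
ft_force: [0.9, -2.1, 1.4]
grip_width: 0.002
```

Request:
move_arm:
  increments:
    - {"dx": -0.06, "dy": 0, "dz": 0, "wx": 0, "wy": 0, "wz": 0, "jaw": 0}

```text
time: 7.8
tool_pos: [0.6037, -0.0151, 0.0323]
ee_rot: [-1.301, 1.052, -1.062]
ft_force: [0.1, -2.4, 1.8]
grip_width: -0.002
```

Request:
move_arm:
  increments:
    - {"dx": -0.06, "dy": 0, "dz": 0, "wx": 0, "wy": 0, "wz": 0, "jaw": 0}

```text
time: 7.88
tool_pos: [0.6038, -0.0146, 0.0325]
ee_rot: [-1.302, 1.049, -1.064]
ft_force: [1.7, -8.8, 0.9]
grip_width: -0.003
```

Request:
move_arm:
  increments:
    - {"dx": -0.06, "dy": 0, "dz": 0, "wx": 0, "wy": 0, "wz": 0, "jaw": 0}

```text
time: 7.97
tool_pos: [0.6041, -0.0146, 0.0328]
ee_rot: [-1.304, 1.046, -1.066]
ft_force: [2.6, -8.0, -0.2]
grip_width: 0.001
```

```bash
python3 -c "
from h import *
rep()
cv2.imwrite('pics/w8.png',cams.grab_frame('wrist'))
f=cams.grab_frame('side');cv2.imwrite('pics/s8.png',cv2.resize(f[140:270,250:400],None,fx=4.5,fy=4.5,interpolation=2))
f=cams.grab_frame('scene');cv2.imwrite('pics/c8.png',cv2.resize(f[165:275,245:420],None,fx=4.5,fy=4.5,interpolation=2))"
```

```text
t 7.9667 p [ 0.6041 -0.0146  0.0328] q [-0.11  0.22  1.9  -0.01  1.01 -0.31] F [ 2.6 -8.  -0.2] grip 0.0009905910830856866
turn units [-0.05  0.03  0.12]
lane s 0.09628221256919896 lat -0.0007644397453680854
```

View pics/s8.png

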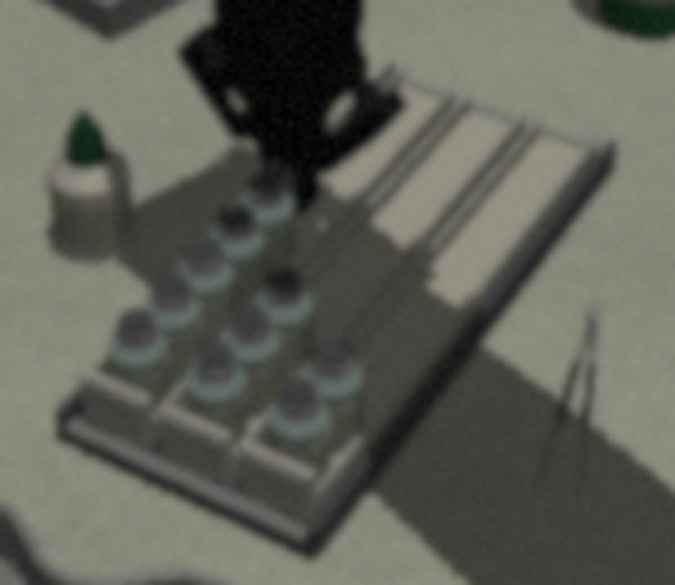

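View pics/c8.png

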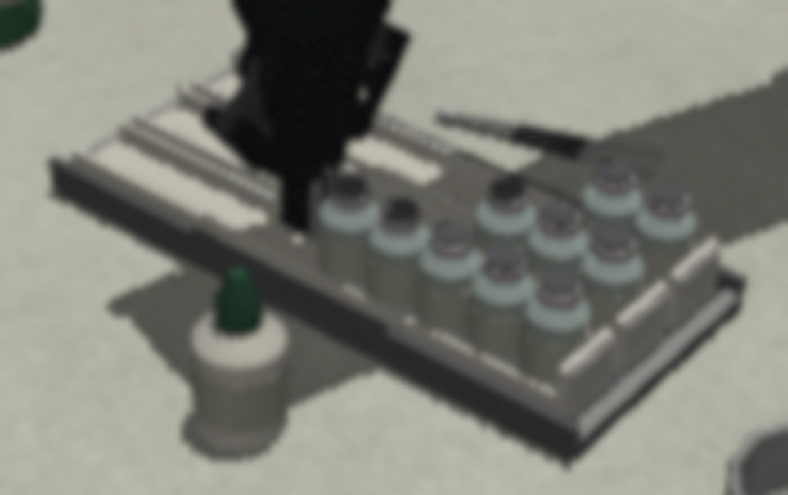

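View pics/w8.png

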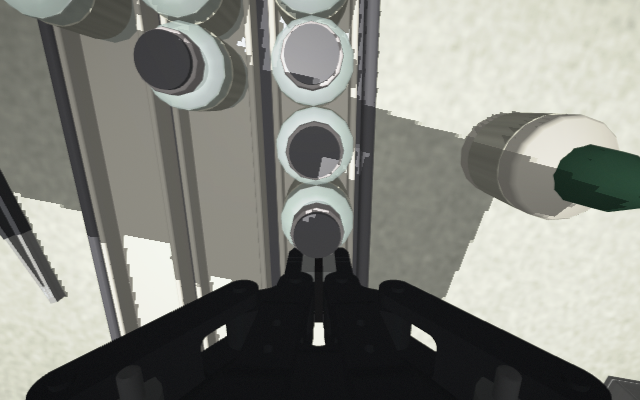

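```bash
python3 -c "
from h import *
sc={'v1':(557,288),'v2':(504,264),'v5':(350,186),'w1':(613,240),'w3':(510,190)};si={'v1':(139,328),'v2':(174,294),'v5':(270,185),'w1':(215,360),'w3':(286,285)}
for k in sc:
  a,b=sc[k],si[k];P=(cast('scene',(a[0]/4.5+244.6,a[1]/4.5+164.6),.068)+cast('side',(b[0]/4.5+249.6,b[1]/4.5+139.6),.068))/2
  print(k,P.round(4),ls(P))
"
```

```text
v1 [0.5715 0.1285 0.068 ] (np.float64(0.243), np.float64(0.0021))
v2 [0.5774 0.1007 0.068 ] (np.float64(0.2146), np.float64(0.002))
v5 [0.5976 0.0094 0.068 ] (np.float64(0.1211), np.float64(0.0008))
w1 [0.5279 0.1181 0.068 ] (np.float64(0.2416), np.float64(0.047))
w3 [0.5389 0.0585 0.068 ] (np.float64(0.1811), np.float64(0.0483))
```

v1 is level with w1 along the lane, and the force stepped from 2 to 9 N, so the row is on the stop. Now I'll back straight off and check.

Request:
move_arm:
  increments:
    - {"dx": 0.1, "dy": 0, "dz": 0, "wx": 0, "wy": 0, "wz": 0, "jaw": 0}
    - {"dx": 0.3, "dy": 0, "dz": 0, "wx": 0, "wy": 0, "wz": 0, "jaw": 0}
    - {"dx": 0.5, "dy": 0, "dz": 0, "wx": 0, "wy": 0, "wz": 0, "jaw": 0}
    - {"dx": 0.5, "dy": 0, "dz": 0, "wx": 0, "wy": 0, "wz": 0, "jaw": 0}
    - {"dx": 0.2, "dy": -0.6, "dz": 0, "wx": 0, "wy": 0, "wz": 0, "jaw": 0}
    - {"dx": 0, "dy": -1, "dz": 0, "wx": 0, "wy": 0, "wz": 0, "jaw": 0}
    - {"dx": 0, "dy": -1, "dz": 0, "wx": 0, "wy": 0, "wz": 0, "jaw": 0}
    - {"dx": 0, "dy": -1, "dz": 0, "wx": 0, "wy": 0, "wz": 0, "jaw": 0}
    - {"dx": 0, "dy": 0, "dz": 0, "wx": 0, "wy": 0, "wz": 0, "jaw": 0}
    - {"dx": 0, "dy": 0, "dz": 0, "wx": 0, "wy": 0, "wz": 0, "jaw": 0}
    - {"dx": 0, "dy": 0, "dz": 0, "wx": 0, "wy": 0, "wz": 0, "jaw": 0}

```text
time: 9.03
tool_pos: [0.6098, -0.0608, 0.122]
ee_rot: [-1.304, 1.061, -1.06]
ft_force: [-0.0, -0.3, 0.7]
grip_width: -0.001
```

```bash
python3 -c "
from h import *
rep()
cv2.imwrite('pics/w9.png',cams.grab_frame('wrist'))
f=cams.grab_frame('side');cv2.imwrite('pics/s9.png',cv2.resize(f[140:270,250:400],None,fx=4.5,fy=4.5,interpolation=2))
f=cams.grab_frame('scene');cv2.imwrite('pics/c9.png',cv2.resize(f[165:275,245:420],None,fx=4.5,fy=4.5,interpolation=2))"
```

```text
t 9.0333 p [ 0.6098 -0.0608  0.122 ] q [-0.18  0.14  1.83 -0.01  1.18 -0.38] F [-0.  -0.3  0.7] grip -0.0012124709057596773
turn units [ 0.04 -0.03  0.03]
lane s 0.04986124989081061 lat 0.003030866457057654
```

View pics/s9.png

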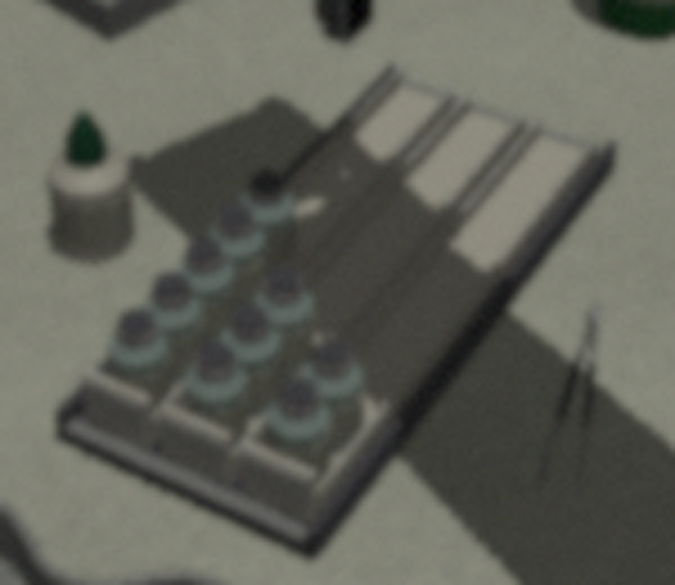

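View pics/c9.png

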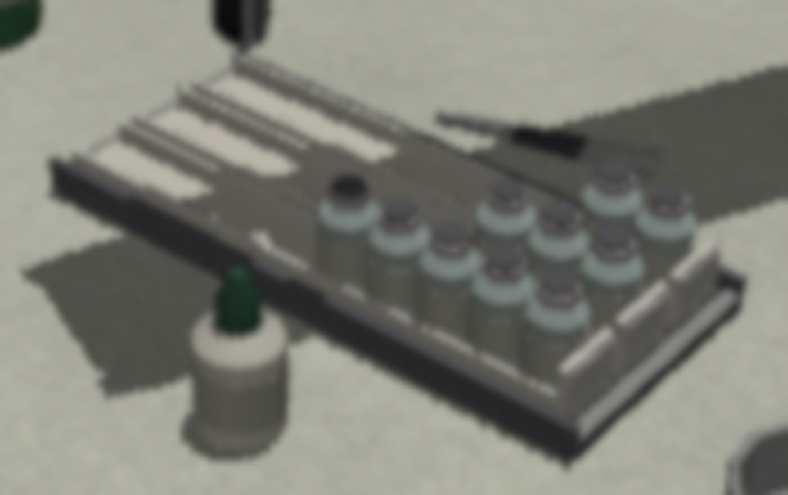

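View pics/w9.png

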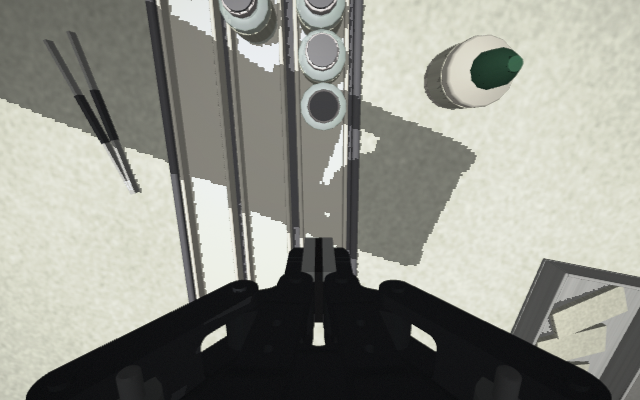

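After backing off, v1 sits at the same pixels ((139,328) side zoom, (557,288) scene zoom). The five are upright and closed up, and nothing else has moved.

```bash
python3 -c "
from h import *
print(arm.finish_job())"
```

```text
the job is handed in; nothing more can be done
None
```

I pushed the row of five about 120 mm along its lane from behind v5, using the closed fingertips just above the guide walls. I stopped when the first vial met the end stop, then backed off, raised the tool and handed the job in at about 9 s. No verdict was reported.

**Force:** the wrist read 2–3 N during the push and stepped to about 9 N at the stop, where forward motion stalled.

**Last checks:**
- **First vial:** triangulated while the tool was still against the row, v1 was level along its lane with w1, which stands at its stop (0.243 m against 0.242 m, about 1–2 mm accuracy). After I backed off, its cap was at the same pixels.
- **Row:** v1 to v5 measured 122 mm, the same as I measured before the push, so I take the row as still closed up; touching is 120 mm. All five looked upright.
- **Everything else:** the other vials, the antiseptic bottle and the forceps were where they started in the final images. The gel bottle and kidney dish are only partly in those crops, so I did not re-measure them; the parts in view looked the same, and the tool stayed clear of both.

**Problems along the way:** my first two move calls were refused because they left out some values. One early wrist picture was blurred and put v5 6–8 mm off; a sharp retake agreed with the fixed cameras to about 1 mm.

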